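# Shut the shield and key on the board inspection unit

### The arm

A 6-joint arm with a two-finger parallel gripper is mounted at the origin on the work surface. World frame = base frame: x ahead of the robot, y to its left, z up, the work surface at z = 0. Lengths are in m, angles in rad, forces in N, time in s.
With the tool pointing down it reaches from about 0.35 to 0.775 m from the base axis. Payload 5.5 kg.
Tool frame: the origin (TCP) lies at the very end of the fingers, on their centre line; the grasp point (between the pads) lies 19 mm behind it; z points along the fingers, y is the line along which they close (so a half turn about z gives the same grasp; the last joint's range is limited). The gripper opens to 85 mm and grips with 20 to 120 N. Pads are 22 mm wide; open, the fingers measure 114 mm over their backs; the gripper's body (76 mm by 85 mm) begins 54 mm behind the grasp point. The pads swing forward as they close: fully open they stand 13 mm farther back than shut.
Start: joints at [1.014, 0.313, 0.046, 1.304, 0, 1.431], TCP at [0.233, 0.526, 0.231] pointing down, gripper open.
Joint ranges: [-2.76, 2.76], [-0.86, 1.69], [-1.03, 1.26], [-2.2, 2.34], [-1.47, 1.5], [-3.14, 3.14]. Speed limits (rad/s): [2.57, 2.57, 3.14, 3.14, 3.14, 3.14].

### API

Orientations are given as a unit quaternion [w, x, y, z].
In Python, from workcell import env, cams, ticket, spotter gives the robot as it stands.
- The arm moves only by the tool jog_arm, never from a script. Its argument "increments" is a list that holds one entry, the list of rows, each a list of 7 numbers: the shift along the tool's x, y, z in units of 0.25 m (1.0 is 0.25 m), then the turn, a rotation vector about the tool's x, y, z in units of 180 degrees (1.0 is 180 degrees), then the closure in counts, from 0 (fully open) to 255 (shut). A call has 1 to 20 rows; each row shifts and turns the commanded pose from where the row before left it, along the tool's axes as they then stand; what a row does not reach is not made up. A row lasts 1/10 s, in which the tool goes at most 50 mm and 8.59 degrees, less where a joint would pass 70% of its speed; a pose out of reach is approached as far as the arm can. A call with a number of a shift or a turn outside -1 to 1 is refused whole. A call with a gripper value outside its range is refused whole. The fingers move at their own pace and stop on an object; "force" is the grip in N (left out, the last holds). Time passes only in rows, so rows that do not move let the fingers close. It gives the time, the measured TCP pose, the force, the opening and the grip force at its end, in the units of the state.
- env.get_state(): the state, without advancing time (a new reading comes with each control period).
- cams.read_camera(name): name is "side" or "top" or "wrist"; returns a dict with "pixels" (400x640x3 uint8, red, green, blue), "fx", "fy", "cx", "cy" (pixels), "xyz" and "attitude" of the camera in the world; the wrist camera has in their place "mount" (4x4, takes a point from camera to tool coordinates, whose origin is the TCP and whose axes are the flange's). Camera axes: x right, y down, z forward; pixel columns grow to the right and rows downward; lengths in m; the calibration is good to about 2 mm. A picture is of the moment at which its call begins: read the wrist's pose just before it. There is no depth.
- ticket.hand_in(): hands the job in; it is judged then, once.
Trained networks look in the newest picture that a camera, given by its name, has taken for a name from the list of things; names that differ only in an ending like _2 or _b are one class to them, and where a whole thing is asked for, a point or a joint stands for the part that bears it (a point fixed in the world has none). Each returns a list of dicts, best first, with "conf" (0 to 1); they miss things now and then, are a little off and sometimes report something else, mostly with a low value. They report only what shows in the picture. A call takes as long as a camera call.
- spotter.find_in(target, camera): "uv" ([column, row] in pixels, amid what is visible of it).
- spotter.cut_out(target, camera): "region" (400x640 bool, what is visible of it) and "uv" ([column, row] in pixels, amid what is visible of it).
- spotter.landmark_of(target, camera): "uv" ([column, row] in pixels: a listed point, or the origin of a listed thing).
The state is a dict: "clock": time; "joint_pos": joint angles; "qvel": joint speeds; "tau": joint torques, N m; "tcp_pos": TCP position; "orientation": TCP orientation; "wrist_force": force on the tool from outside, world axes, zero at the start; "ft_torque": the same for the moment, N m; "finger_gap": finger opening in m; "grip_force": force on a finger pad.
Only numpy, scipy, OpenCV 4.12 (cv2) and the standard library are available. Lean on these libraries where they do the work, as an engineer would, in place of code of your own. Each camera call takes 0.05 s, during which the arm holds its last target. There are 200 camera calls.

### The job

Slide the yellow-handled shield of the inspection chamber fully shut over the circuit board in it, and only then take the orange key from the rack, push it fully home into the key switch on the sloping console and turn it clockwise, from the red mark to the green one, as far as it goes. Let go and leave the key in the switch. Leave the other two keys and everything else on the bench where they are.

Things in the scene. Friction and masses are not known exactly. Their poses are not given: they have to be found in the camera images.
- shield (a joint): Travel of the chamber's sliding shield in m: 0 = fully open, 0.11 = fully shut (hard stop). It slides horizontally along the chamber's own +y, held by friction of about 2.5 N, and stays where it is left. It starts between 0 and 0.03.
- shield_grip (a point): Grip point in the shield's upright yellow handle, a bar 70 mm long (x), 14 mm thick (y), standing 45 mm above the dark shield plate (128 x 118 mm). The point lies mid-length, 15 mm below the bar's top, 30 mm above the plate, about 126 mm above the bench. y = direction in which the shield shuts, z up.
- chamber: White inspection chamber, fixed, 150 mm (x) by 240 mm (y), 85 mm high; two guide rails along y, 70 mm either side of the middle, reach 100 mm. The shield plate slides on its top. Open well with a green board in its +y half. Origin at the centre of its underside. Chamber and console may swap sides.
- console: Grey key console, fixed, 155 mm (x) by 170 mm (y). Its white panel slopes 35 degrees, facing its own -x (robot side) and up; panel centre 95 mm above the bench. Behind the panel a block 40 mm deep, 135 mm high, with a red mushroom button to 157 mm. Origin on the bench right under the key slot.
- keyswitch (a joint): Angle of the key switch in rad: -0.6 = off (stop, red mark), +0.6 = on (stop, green mark); grows clockwise as seen looking at the panel. Stays where it is left (friction about 0.06 N m). Starts within -0.6 to -0.5. At 0 the slot's long side runs straight up the slope.
- key_slot (a point): Centre of the key slot's mouth, on the brass rotor's face. z = panel normal, outward, 35 degrees from vertical (the key goes in along -z); x along the slot's long side, turning with the switch; y across it. Slot 20.4 x 8.4 mm, chamfered, 45 mm deep. A round steel bezel, 57 mm across, stands 2 mm above the face.
- orange_key_mid (a point): Middle of the orange-headed key to use (100 mm long, 60 g, upright in the rack). z from tip to head, x width, y thickness. Seen from this point: blade 18 x 6 mm from -50 to -10 mm, collar 26 x 12 from -10 to 0, head 40 x 12 from 0 to +50; grip the head across its 12 mm. Fits either way round. Fully home, the collar rests on the rotor's face and this point is 10 mm out from key_slot.
- green_key_mid (a point): Another key of the same shape with a green head, in the rack; to be left. Point at its middle, as for the orange key.
- black_key_mid (a point): Another key of the same shape with a black head, in the rack; to be left. Point at its middle, as for the orange key.
- rack: Grey key rack, fixed to the bench, 50 mm (x) by 180 mm (y) by 50 mm high, origin at the centre of its underside. Three keys hang in its slots by their collars, 60 mm apart along y, their widths along the row; heads reach 110 mm above the bench. The order of the keys varies.
- bottle: White bottle, 48 mm across, 130 mm high, standing between chamber and console; origin at the centre of its underside. A bystander.
- circuit_board: Green circuit board, 90 x 75 mm, 10 mm high, lying on the bench; origin at the centre of its underside. A bystander.
- screwdriver: Orange-handled screwdriver lying on the bench. A bystander.
- parts_reel: Black component reel lying flat, 170 mm across, 12 mm high; origin at the centre of its underside. A bystander.
- phone: Black phone lying flat, 150 x 72 mm, 9 mm thick; origin at the centre of its underside. A bystander.

How it is judged:
By the outcome, as a careful person would: the job done as asked, in the order asked, and still so for the second after the job is handed in, with the robot touching nothing.
It also fails if it takes over 58 s, if anything falls off the work surface, if the arm or the gripper's body presses on something with over 40 N, if the wrist force passes 120 N, or if a joint passes its speed limit or range.

## Working session

There is one attempt and no reset: what is moved stays moved. The work goes in short steps, Python scripts to look and compute and a tool call to move; the robot and the scene stay as the last step left them, time stands still between calls to the robot, and variables do not carry over. Pictures are saved under pics/ and viewed, at most 10 in all, crops included, and the job is handed in when it is done.

Besides the shell and the picture viewer there is one more tool, called after ">>>" as name(argument=value, ...) on one line, values as JSON. jog_arm: Moves the arm, as the interface text tells. Shifts and turns lie within -1 to 1; 1 stands for 0.25 m of shift or 180 degrees of turn. Its arguments: {"type":"object","properties":{"increments":{"type":"array"},"force":{"type":"number"}},"required":["increments"]}

```bash
mkdir -p pics; ls; cat > h.py <<'E'
import numpy as np, cv2
from scipy.spatial.transform import Rotation as R
from workcell import env, cams, ticket, spotter
def rot(q): q=np.asarray(q,float); return R.from_quat([q[1],q[2],q[3],q[0]]).as_matrix()
def att(a):
    a=np.asarray(a,float)
    return a if a.shape==(3,3) else rot(a)
def campose(c,s=None):
    if 'mount' in c:
        M=np.asarray(c['mount']); Rt=rot(s['orientation'])
        return Rt@M[:3,:3], Rt@M[:3,3]+np.array(s['tcp_pos'])
    return att(c['attitude']), np.array(c['xyz'])
def ray(c,uv,s=None):
    Rc,p=campose(c,s); d=Rc@np.array([(uv[0]-c['cx'])/c['fx'],(uv[1]-c['cy'])/c['fy'],1.]); return p,d/np.linalg.norm(d)
def atz(c,uv,z,s=None):
    p,d=ray(c,uv,s); return p+d*(z-p[2])/d[2]
def proj(c,P,s=None):
    Rc,p=campose(c,s); q=Rc.T@(np.asarray(P)-p); return np.array([c['cx']+c['fx']*q[0]/q[2],c['cy']+c['fy']*q[1]/q[2]])
def tri(rs):
    A=np.zeros((3,3));b=np.zeros(3)
    for p,d in rs:
        M=np.eye(3)-np.outer(d,d);A+=M;b+=M@p
    X=np.linalg.solve(A,b); return X,[np.linalg.norm((np.eye(3)-np.outer(d,d))@(X-p)) for p,d in rs]
E
python3 - <<'E'
from h import *
s=env.get_state(); print(s)
cs={}
for n in ['top','side','wrist']:
    c=cams.read_camera(n); cs[n]=c; cv2.imwrite(f'pics/{n}0.png',c['pixels'][:,:,::-1]); print(n,{k:v for k,v in c.items() if k!='pixels'})
    for t in ['shield_grip','chamber','key_slot','console','orange_key_mid','green_key_mid','black_key_mid','rack','bottle']:
        r=spotter.landmark_of(t,n); print(n,t,[(np.round(q['uv'],1).tolist(),round(q['conf'],2)) for q in r[:2]])
E
```

```text
pics
{'clock': 0.0, 'joint_pos': array([ 1.01439753e+00,  3.13999907e-01,  4.49461396e-02,  1.30359937e+00,
       -3.65883944e-05,  1.43116585e+00]), 'qvel': array([-7.29270839e-04,  5.21497881e-04, -6.93068637e-05,  7.93794324e-04,
       -2.24845997e-04, -3.97884873e-04]), 'tau': array([-1.38305953e-03, -4.80629396e+01,  2.98532295e+01,  1.93020335e-02,
        3.77800609e-05, -1.51830267e-05]), 'tcp_pos': array([0.23251748, 0.52531251, 0.23039573]), 'orientation': array([-2.99419207e-04,  2.06879179e-01,  9.78366058e-01, -8.78989605e-04]), 'wrist_force': array([-0.16075768, -0.18223661, -0.37222459]), 'ft_torque': array([-0.01331338, -0.05700011, -0.02346323]), 'grip_force': 0.0, 'finger_gap': 0.08546216569261765}
top {'fx': 463.05522086290813, 'fy': 463.05522086290813, 'cx': 323.98142211040897, 'cy': 199.92681398157424, 'xyz': array([0.38836574, 0.0154748 , 1.62539261]), 'attitude': array([-0.03037671,  0.70815026, -0.70437944,  0.03807974])}
top shield_grip [([392.4, 180.6], 0.81), ([263.1, 185.2], 0.43)]
top chamber [([379.0, 181.8], 0.57)]
top key_slot [([308.8, 229.5], 0.43)
[... 867 characters left out ...]
ck [([317.0, 243.8], 0.88), ([165.3, 245.4], 0.51)]
side bottle []
wrist {'fx': 277.41856656452944, 'fy': 277.41856656452944, 'cx': 321.3883497287048, 'cy': 198.46505382595703, 'mount': array([[ 4.25009907e-04, -9.49647054e-01, -3.13321387e-01,
         7.93647963e-02],
       [ 9.99999127e-01,  7.95600051e-04, -1.05492227e-03,
        -1.41869260e-04],
       [ 1.25108234e-03, -3.13320665e-01,  9.49646563e-01,
        -1.42118984e-01],
       [ 0.00000000e+00,  0.00000000e+00,  0.00000000e+00,
         1.00000000e+00]])}
wrist shield_grip []
wrist chamber []
wrist key_slot []
wrist console []
wrist orange_key_mid []
wrist green_key_mid []
wrist black_key_mid []
wrist rack []
wrist bottle []
```

```bash
python3 - <<'E'
import cv2
a=cv2.imread('pics/top0.png')[100:290,180:480]
cv2.imwrite('pics/topc.png',cv2.resize(a,None,fx=2.6,fy=2.6,interpolation=cv2.INTER_CUBIC))
a=cv2.imread('pics/side0.png')[110:310,130:430]
cv2.imwrite('pics/sidec.png',cv2.resize(a,None,fx=2.6,fy=2.6,interpolation=cv2.INTER_CUBIC))
from h import *
class D(dict):pass
top={'fx':463.055,'fy':463.055,'cx':323.98,'cy':199.93,'xyz':[0.38836574,0.0154748,1.62539261],'attitude':[-0.03037671,0.70815026,-0.70437944,0.03807974]}
side={'fx':478.079,'fy':478.079,'cx':312.97,'cy':201.297,'xyz':[-0.51216528,0.59498227,1.00071454],'attitude':[0.22993645,-0.44767547,0.77647254,-0.37921801]}
import json; json.dump({'top':top,'side':side},open('cam.json','w'))
for n,a,b,z in [('shield',(392.4,180.6),(369.1,165.6),.126),('chamber',(379,181.8),(357,194.5),0),('slot',(262.7,179.7),(255.1,205.7),.09),('console',(266.2,186.5),(255.1,228.1),0),('orange',(326.1,228),(337.4,221.6),.06),('green',(308,230.4),(339,220.5),.06),('black',(288.4,231.5),(303.7,237.5),.06),('rack',(311.1,229.6),(317,243.8),0)]:
    print(n,tri([ray(top,a),ray(side,b)]),atz(top,a,z),atz(side,b,z))
E
```

```text
shield (array([ 0.59935629, -0.23238459,  0.10171147]), [np.float64(0.005312651605988872), np.float64(0.005312651605988765)]) [ 0.59895186 -0.22411515  0.126     ] [ 0.56668425 -0.21450003  0.126     ]
chamber (array([ 0.61322077, -0.20101492, -0.01823796]), [np.float64(0.002418135907548214), np.float64(0.002418135907548351)]) [ 0.61205411 -0.19662287  0.        ] [ 0.5918297  -0.18879182  0.        ]
slot (array([0.59926566, 0.19623372, 0.09996678]), [np.float64(0.007491526029015546), np.float64(0.007491526029015548)]) [0.60428407 0.20414822 0.09      ] [0.60649275 0.18580167 0.09      ]
console (array([0.59064041, 0.20039001, 0.01639967]), [np.float64(0.00018057450779462148), np.float64(0.00018057450779464197)]) [0.59278868 0.20243796 0.        ] [0.60889826 0.19366644 0.        ]
orange (array([ 0.44376218, -0.01137248,  0.05815302]), [np.float64(0.002969491258436494), np.float64(0.00296949125843655)]) [ 0.44530674 -0.00884968  0.06      ] [ 0.4402611  -0.01266105  0.06      ]
green (array([0.41976156, 0.02814321, 0.09885698]), [np.float64(0.028071072403751608), np.float64(0.028071072403751566)]) [0.43690134 0.05218747 0.06      ] [ 0.44223067 -0.01967824  0.06      ]
black (array([0.43084571, 0.1148291 , 0.06032717]), [np.float64(0.003907165261790391), np.float64(0.003907165261790349)]) [0.43285909 0.11821605 0.06      ] [0.42890026 0.11145568 0.06      ]
rack (array([ 0.44559988,  0.04910875, -0.0075854 ]), [np.float64(0.007254276260617049), np.float64(0.007254276260617042)]) [0.44161596 0.04275867 0.        ] [0.44230902 0.05926714 0.        ]
```

View pics/topc.png

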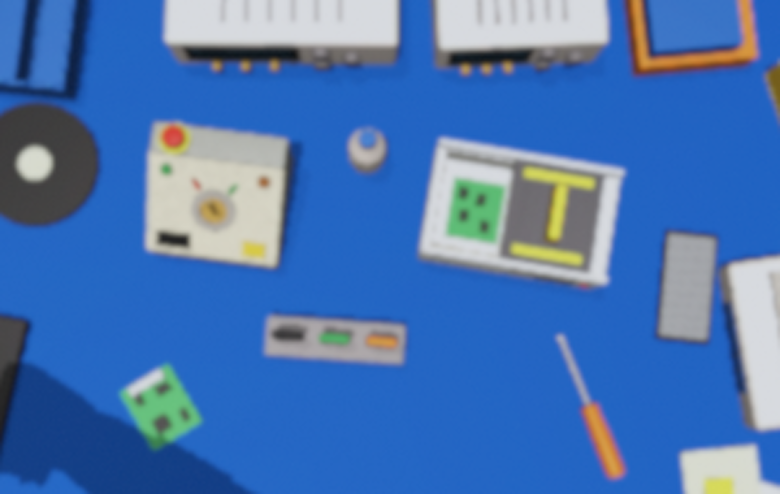

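View pics/sidec.png

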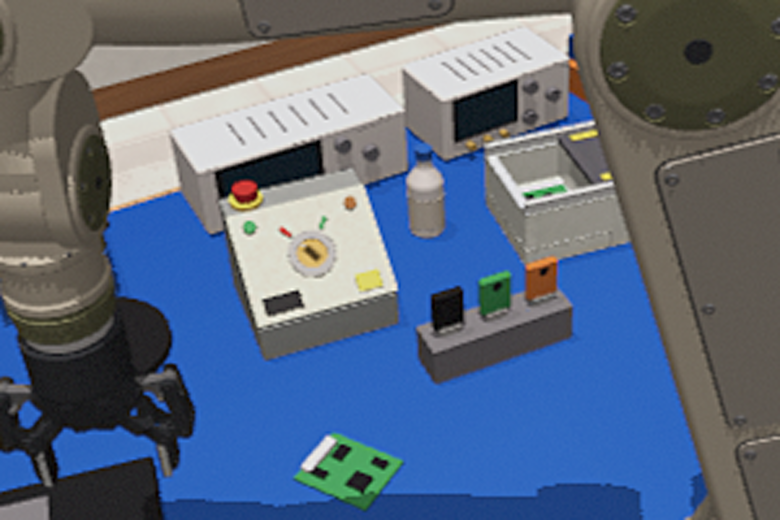

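The top picture shows the console on the left (slot at about px 262,180), the chamber on the right (yellow handle at 394,181, board on the +y side), and the rack at the front with the keys black, green and orange from left to right (orange at 327,231). The side picture shows the same key order.

```bash
python3 - <<'E'
from h import *
import json; C=json.load(open('cam.json')); top=C['top']; side=C['side']
f=lambda u,v,z:atz(top,(180+u/2.6,100+v/2.6),z)
for nm,pts,z in [('chamber',[(440,138),(625,172),(607,287),(418,257)],.09),('console top',[(152,122),(290,140)],.135),('rack',[(266,315),(407,323),(405,364),(263,355)],.05),('bar',[(563,182),(553,243)],.13),('keys',[(289,334),(335,339),(382,342)],.11)]:
    P=np.array([f(u,v,z) for u,v in pts]); print(nm,P.round(3).tolist(),P.mean(0).round(3))
    for i in range(len(P)):
        d=P[(i+1)%len(P)]-P[i]; print('  ',np.linalg.norm(d).round(3),np.degrees(np.arctan2(d[1],d[0])).round(1))
E
```

```text
chamber [[0.697, -0.085, 0.09], [0.654, -0.325, 0.09], [0.504, -0.299, 0.09], [0.542, -0.057, 0.09]] [ 0.599 -0.191  0.09 ]
   0.243 -100.2
   0.151 170.3
   0.245 81.3
   0.158 -10.3
console top [[0.705, 0.28, 0.135], [0.684, 0.106, 0.135]] [0.695 0.193 0.135]
   0.175 -97.1
   0.175 82.9
rack [[0.468, 0.14, 0.05], [0.459, -0.044, 0.05], [0.405, -0.042, 0.05], [0.416, 0.143, 0.05]] [0.437 0.049 0.05 ]
   0.185 -92.9
   0.054 177.3
   0.185 86.7
   0.052 -3.5
bar [[0.633, -0.237, 0.13], [0.556, -0.224, 0.13]] [ 0.595 -0.231  0.13 ]
   0.078 170.2
   0.078 -9.8
keys [[0.441, 0.106, 0.11], [0.435, 0.048, 0.11], [0.432, -0.011, 0.11]] [0.436 0.048 0.11 ]
   0.058 -95.9
   0.059 -93.4
   0.117 85.4
```

```bash
cat >> h.py <<'E'
def down(yaw):  # tool x at yaw (deg), pointing down
    a=np.radians(yaw); x=np.array([np.cos(a),np.sin(a),0]); z=np.array([0,0,-1.]); return np.c_[x,np.cross(z,x),z]
def plan(P,Rt=None,s=None):
    s=s or env.get_state(); R0=rot(s['orientation']); Rt=R0 if Rt is None else Rt
    rv=R.from_matrix(R0.T@Rt).as_rotvec(); d=np.asarray(P)-s['tcp_pos']
    print('turn units',(rv/np.pi).round(4),'deg',np.degrees(np.linalg.norm(rv)).round(2),'then shift units (new frame)',(Rt.T@d/.25).round(4),'(old frame)',(R0.T@d/.25).round(4),'len',np.linalg.norm(d).round(3))
def st():
    s=env.get_state(); print({k:np.round(s[k],4).tolist() for k in ['clock','tcp_pos','orientation','wrist_force','finger_gap','grip_force','joint_pos']}); return s
E
python3 - <<'E'
from h import *
plan([.597,-.228,.25],down(170.3))
E
```

```text
turn units [ 0.     -0.     -0.0788] deg 14.18 then shift units (new frame) [-1.9439 -2.7266 -0.0747] (old frame) [-2.5528 -2.1672 -0.075 ] len 0.837
```

>>> jog_arm(increments=[[[0,0,0,0,0,-0.0394,0],[0,0,0,0,0,-0.0394,0],[-0.108,-0.1515,-0.0042,0,0,0,0],[-0.108,-0.1515,-0.0042,0,0,0,0],[-0.108,-0.1515,-0.0042,0,0,0,0],[-0.108,-0.1515,-0.0042,0,0,0,0],[-0.108,-0.1515,-0.0042,0,0,0,0],[-0.108,-0.1515,-0.0042,0,0,0,0],[-0.108,-0.1515,-0.0042,0,0,0,0],[-0.108,-0.1515,-0.0042,0,0,0,0],[-0.108,-0.1515,-0.0042,0,0,0,0],[-0.108,-0.1515,-0.0042,0,0,0,0],[-0.108,-0.1515,-0.0042,0,0,0,0],[-0.108,-0.1515,-0.0042,0,0,0,0],[-0.108,-0.1515,-0.0042,0,0,0,0],[-0.108,-0.1515,-0.0042,0,0,0,0],[-0.108,-0.1515,-0.0042,0,0,0,0],[-0.108,-0.1515,-0.0042,0,0,0,0],[-0.108,-0.1515,-0.0042,0,0,0,0],[-0.108,-0.1515,-0.0042,0,0,0,0]]])

```text
clock: 3.5
tcp_pos: [0.5976, -0.23, 0.2502]
orientation: [0.0, 0.085, 0.996, 0.0]
wrist_force: [0.9, 0.5, 0.5]
finger_gap: 0.0858
grip_force: 0.0
```

```bash
python3 - <<'E'
from h import *
s=st(); c=cams.read_camera('wrist'); cv2.imwrite('pics/w1.png',c['pixels'][:,:,::-1])
for q in spotter.landmark_of('shield_grip','wrist')[:2]: print(q['uv'],q['conf'],atz(c,q['uv'],.126,s))
# yellow regions
hsv=cv2.cvtColor(c['pixels'],cv2.COLOR_RGB2HSV); m=cv2.inRange(hsv,(22,120,80),(35,255,255))
n,l,stt,ce=cv2.connectedComponentsWithStats(m)
for i in range(1,n):
    if stt[i,4]>100:
        ys,xs=np.where(l==i); box=cv2.boxPoints(cv2.minAreaRect(np.c_[xs,ys].astype(np.float32)))
        P=np.array([atz(c,b,.141,s) for b in box]); print(stt[i],box.round(0).tolist()); print(P.round(4).tolist())
E
```

```text
{'clock': 3.5, 'tcp_pos': [0.5976, -0.23, 0.2502], 'orientation': [0.0002, 0.0846, 0.9964, 0.0], 'wrist_force': [0.9106, 0.4764, 0.4528], 'finger_gap': 0.0858, 'grip_force': 0.0, 'joint_pos': [-0.4927, 0.4425, 0.2814, 1.4093, 0.0002, -0.3232]}
[320.2, 185.3] 0.88 [ 0.59197017 -0.23089298  0.126     ]
[ 278  130   87   12 1013] [[278.0, 130.0], [364.0, 130.0], [364.0, 141.0], [278.0, 141.0]]
[[0.5318, -0.2582, 0.141], [0.5445, -0.1834, 0.141], [0.554, -0.1846, 0.141], [0.5411, -0.2603, 0.141]]
[ 283  151   78   79 1669] [[282.0, 152.0], [359.0, 150.0], [360.0, 228.0], [283.0, 229.0]]
[[0.551, -0.2592, 0.141], [0.5614, -0.1903, 0.141], [0.6376, -0.1986, 0.141], [0.6264, -0.2741, 0.141]]
[   1  242  160  120 6006] [[0.0, 296.0], [116.0, 231.0], [160.0, 309.0], [44.0, 374.0]]
[[0.6524, -0.5926, 0.141], [0.6004, -0.4377, 0.141], [0.6973, -0.4276, 0.141], [0.7648, -0.5997, 0.141]]
```

View pics/w1.png

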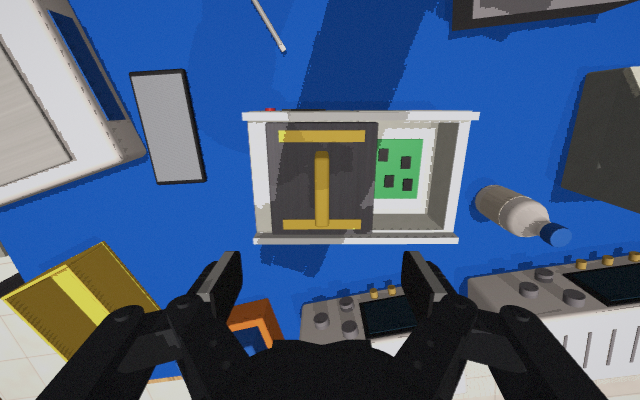

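The wrist picture shows the handle bar upright in the image at column 321 (rows 150–228), lined up with the tool. Going down on it.

>>> jog_arm(increments=[[[0.01,-0.004,0.12,0,0,0,0],[0.01,0,0.12,0,0,0,0],[0,0,0.12,0,0,0,0],[0,0,0.12,0,0,0,0],[0,0,0.08,0,0,0,0],[0,0,0,0,0,0,0],[0,0,0,0,0,0,255],[0,0,0,0,0,0,255],[0,0,0,0,0,0,255],[0,0,0,0,0,0,255],[0,0,0,0,0,0,255],[0,0,0,0,0,0,255],[0,0,0,0,0,0,255],[0,0,0,0,0,0,255],[0,0,0,0,0,0,255]]], force=40)

```text
clock: 5.1
tcp_pos: [0.5923, -0.2285, 0.1111]
orientation: [0.001, 0.084, 0.996, -0.0]
wrist_force: [-0.8, -0.2, 5.8]
finger_gap: 0.0135
grip_force: 41.2
```

>>> jog_arm(increments=[[[0,0.03,0,0,0,0,255],[0,0.04,0,0,0,0,255],[0,0.04,0,0,0,0,255],[0,0.04,0,0,0,0,255],[0,0.04,0,0,0,0,255],[0,0.04,0,0,0,0,255],[0,0.04,0,0,0,0,255],[0,0.04,0,0,0,0,255],[0,0.03,0,0,0,0,255],[0,0,0,0,0,0,255]]])

```text
clock: 6.1
tcp_pos: [0.6067, -0.1436, 0.1112]
orientation: [0.001, 0.084, 0.996, 0.0]
wrist_force: [-0.9, 1.8, 6.6]
finger_gap: 0.0135
grip_force: 41.4
```

>>> jog_arm(increments=[[[0,0.016,0,0,0,0,255],[0,0.012,0,0,0,0,255],[0,0.008,0,0,0,0,255],[0,0,0,0,0,0,255]]])

```text
clock: 6.5
tcp_pos: [0.6078, -0.1368, 0.1111]
orientation: [0.0, 0.085, 0.996, -0.001]
wrist_force: [-2.3, -3.2, 5.6]
finger_gap: 0.0134
grip_force: 41.4
```

>>> jog_arm(increments=[[[0,0.008,0,0,0,0,255],[0,0.008,0,0,0,0,255],[0,0,0,0,0,0,255]]])

```text
clock: 6.8
tcp_pos: [0.6078, -0.1368, 0.1112]
orientation: [-0.0, 0.086, 0.996, -0.005]
wrist_force: [-5.6, -16.6, 5.2]
finger_gap: 0.0136
grip_force: 41.8
```

>>> jog_arm(increments=[[[0,-0.02,0,0,0,0,255],[0,0,0,0,0,0,0],[0,0,0,0,0,0,0],[0,0,0,0,0,0,0],[0,0,0,0,0,0,0],[0,0,0,0,0,0,0],[0,0,-0.1,0,0,0,0],[0,0,-0.12,0,0,0,0],[0,0,-0.12,0,0,0,0],[0,0,-0.12,0,0,0.0464,0],[0,0,-0.12,0,0,0.0464,0],[0,0,0,0,0,0.0464,0],[0,0,0,0,0,0.0464,0],[0,0,0,0,0,0.0464,0],[0,0,0,0,0,0.0464,0],[0,0,0,0,0,0.0464,0],[0,0,0,0,0,0.0464,0],[0,0,0,0,0,0.0464,0],[0,0,0,0,0,0.0464,0]]])

```text
clock: 8.7
tcp_pos: [0.6076, -0.1363, 0.2551]
orientation: [-0.0, 0.729, 0.685, 0.0]
wrist_force: [-0.6, 0.0, 0.0]
finger_gap: 0.0856
grip_force: 0.0
```

```bash
python3 - <<'E'
from h import *
s=st(); c=cams.read_camera('top'); cv2.imwrite('pics/top1.png',c['pixels'][:,:,::-1])
for q in spotter.landmark_of('shield_grip','top')[:1]: print(q['uv'],q['conf'],atz(c,q['uv'],.126))
plan([.436,-.011,.24],down(86.8))
E
```

```text
{'clock': 8.7, 'tcp_pos': [0.6076, -0.1363, 0.2551], 'orientation': [-0.0001, 0.7287, 0.6849, 0.0], 'wrist_force': [-0.6078, 0.004, 0.0425], 'finger_gap': 0.0856, 'grip_force': 0.0, 'joint_pos': [-0.3496, 0.4056, 0.2372, 1.4025, 0.0001, 1.2831]}
[363.5, 175.0] 0.58 [ 0.61683484 -0.12951401  0.126     ]
turn units [-0.     -0.0001 -0.0001] deg 0.03 then shift units (new frame) [ 0.4623 -0.7133  0.0603] (old frame) [ 0.462  -0.7135  0.0605] len 0.213
```

>>> jog_arm(increments=[[[0.092,-0.143,0.012,0,0,0,0],[0.092,-0.143,0.012,0,0,0,0],[0.092,-0.143,0.012,0,0,0,0],[0.092,-0.143,0.012,0,0,0,0],[0.092,-0.143,0.012,0,0,0,0],[0,0,0,0,0,0,0]]])

```text
clock: 9.4
tcp_pos: [0.4305, -0.0089, 0.2398]
orientation: [-0.002, 0.724, 0.689, -0.001]
wrist_force: [0.9, -0.4, -0.3]
finger_gap: 0.0855
grip_force: 0.0
```

```bash
python3 - <<'E'
from h import *
s=st(); c=cams.read_camera('wrist'); im=c['pixels']; cv2.imwrite('pics/w2.png',im[:,:,::-1])
for t in ['orange_key_mid','green_key_mid','black_key_mid','shield_grip']:
    for q in spotter.landmark_of(t,'wrist')[:1]: print(t,np.round(q['uv'],1),q['conf'],atz(c,q['uv'],.06 if 'key' in t else .126,s).round(4))
    for q in spotter.cut_out(t,'wrist')[:1]:
        ys,xs=np.where(q['region']); r=cv2.minAreaRect(np.c_[xs,ys].astype(np.float32)); print('  cut',q['conf'],[np.round(v,1) for v in r])
E
```

```text
{'clock': 9.4, 'tcp_pos': [0.4305, -0.0089, 0.2398], 'orientation': [-0.0018, 0.7244, 0.6894, -0.0009], 'wrist_force': [0.8922, -0.3663, -0.2876], 'finger_gap': 0.0855, 'grip_force': 0.0, 'joint_pos': [-0.2081, 0.034, -0.2734, 1.2673, 0.0006, 1.4123]}
orange_key_mid [324.9 179.7] 0.84 [ 0.4347 -0.0119  0.06  ]
  cut 0.7 [array([325.5, 186. ]), array([44., 11.]), np.float64(90.0)]
green_key_mid [439.2 275.5] 0.43 [ 0.582  -0.1516  0.06  ]
  cut 0.8 [array([326.5, 130.5]), array([41., 11.]), np.float64(90.0)]
black_key_mid [511.1 143.6] 0.18 [0.6495 0.0203 0.06  ]
  cut 0.66 [array([327.5,  63.5]), array([51., 15.]), np.float64(90.0)]
shield_grip [490.6 298.3] 0.73 [ 0.6108 -0.1379  0.126 ]
  cut 0.62 [array([485.6, 273.2]), array([112.1,  75.2]), np.float64(6.3)]
```

View pics/w2.png

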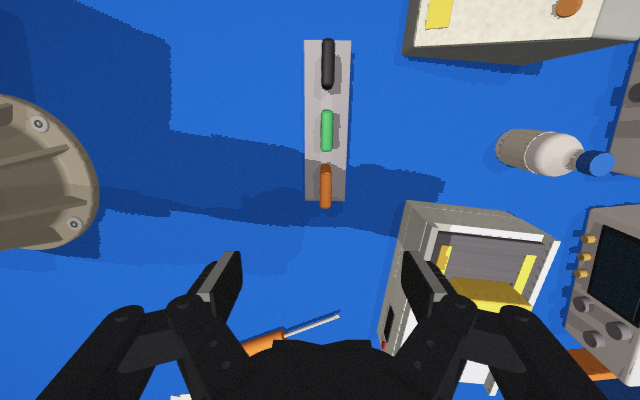

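The picture shows the shield shut over the board (handle at about 490,275) and the keys in one column: black at (327,63), green at (326,130), orange at (325,186). Now gripping the orange one.

>>> jog_arm(increments=[[[-0.004,0.017,0,0.001,0.002,0,0],[0,0,0.15,0,0,0,0],[0,0,0.15,0,0,0,0],[0,0,0.15,0,0,0,0],[0,0,0.12,0,0,0,0],[0,0,0.06,0,0,0,0],[0,0,0.033,0,0,0,0],[0,0,0,0,0,0,0],[0,0,0,0,0,0,255],[0,0,0,0,0,0,255],[0,0,0,0,0,0,255],[0,0,0,0,0,0,255],[0,0,0,0,0,0,255],[0,0,0,0,0,0,255],[0,0,0,0,0,0,255],[0,0,0,0,0,0,255],[0,0,0,0,0,0,255],[0,0,0,0,0,0,255]]], force=60)

```text
clock: 11.65
tcp_pos: [0.4363, -0.0116, 0.0744]
orientation: [-0.005, 0.727, 0.687, -0.001]
wrist_force: [-8.8, -1.3, 8.8]
finger_gap: 0.0112
grip_force: 60.4
```

```bash
python3 - <<'E'
from h import *
s=st(); print(rot(s['orientation']).round(4).tolist())
plan(s['tcp_pos'],down(87.16))
E
```

```text
{'clock': 11.65, 'tcp_pos': [0.4363, -0.0116, 0.0744], 'orientation': [-0.0051, 0.7267, 0.6869, -0.0008], 'wrist_force': [-8.7794, -1.2549, 8.7907], 'finger_gap': 0.0112, 'grip_force': 60.3841, 'joint_pos': [-0.2141, 0.1721, -0.55, 0.8579, 0.0044, 1.4129]}
[[0.0562, 0.9984, -0.0081], [0.9984, -0.0562, 0.0063], [0.0058, -0.0085, -0.9999]]
turn units [-0.0027 -0.0019 -0.0021] deg 0.7 then shift units (new frame) [0. 0. 0.] (old frame) [0. 0. 0.] len 0.0
```

```bash
cat >> h.py <<'E'
def con(yaw,phi):  # tool facing the panel, phi rad
    a=np.radians(yaw); cx=np.array([np.cos(a),np.sin(a),0]); t=np.radians(35)
    z=np.sin(t)*cx-np.array([0,0,np.cos(t)]); x=-(np.cos(t)*cx+np.array([0,0,np.sin(t)])); return np.c_[x,np.cross(z,x),z]@R.from_rotvec([0,0,phi]).as_matrix()
E
python3 - <<'E'
from h import *
import json; C=json.load(open('cam.json')); top=C['top']; side=C['side']
a=(180+213/2.6,100+208/2.6);b=(130+312/2.6,110+252/2.6)
print(tri([ray(top,a),ray(side,b)]),atz(top,a,.095),atz(side,b,.095))
s=env.get_state()
Rt=con(-7,-.55); slot=np.array([.602,.2,.095]); v=slot-.16*Rt[:,2]; print(v)
plan(v+[0,0,.02],None); plan(v,Rt)
E
```

```text
(array([0.60202903, 0.20524406, 0.09606195]), [np.float64(0.0008040517382637657), np.float64(0.0008040517382637564)]) [0.60255668 0.20609926 0.095     ] [0.60280648 0.20413974 0.095     ]
[0.51091183 0.21118422 0.22606433]
turn units [0. 0. 0.] deg 0.0 then shift units (new frame) [ 0.9106  0.2422 -0.6834] (old frame) [ 0.9106  0.2422 -0.6834] len 0.291
turn units [-0.1065 -0.2101 -0.6301] deg 121.09 then shift units (new frame) [-0.9091  0.5229 -0.3892] (old frame) [ 0.9101  0.2429 -0.6034] len 0.28
```

>>> jog_arm(increments=[[[0,0,-0.05,0,0,0,255],[0,0,-0.13,0,0,0,255],[0,0,-0.17,0,0,0,255],[0,0,-0.17,0,0,0,255],[0,0,-0.16,0,0,0,255],[0.186,0.048,0,0,0,0,255],[0.186,0.048,0,0,0,0,255],[0.186,0.048,0,0,0,0,255],[0.186,0.048,0,0,0,0,255],[0.186,0.048,0,0,0,0,255],[0,0,0,0,0,0,255]]])

```text
clock: 12.75
tcp_pos: [0.5137, 0.2208, 0.2448]
orientation: [-0.004, 0.725, 0.689, 0.002]
wrist_force: [-0.4, -0.5, -1.1]
finger_gap: 0.0111
grip_force: 59.2
```

>>> jog_arm(increments=[[[0,0,0,-0.0071,-0.014,-0.042,255],[0,0,0,-0.0071,-0.014,-0.042,255],[0,0,0,-0.0071,-0.014,-0.042,255],[0,0,0,-0.0071,-0.014,-0.042,255],[0,0,0,-0.0071,-0.014,-0.042,255],[0,0,0,-0.0071,-0.014,-0.042,255],[0,0,0,-0.0071,-0.014,-0.042,255],[0,0,0,-0.0071,-0.014,-0.042,255],[0,0,0,-0.0071,-0.014,-0.042,255],[0,0,0,-0.0071,-0.014,-0.042,255],[0,0,0,-0.0071,-0.014,-0.042,255],[0,0,0,-0.0071,-0.014,-0.042,255],[0,0,0,-0.0071,-0.014,-0.042,255],[0,0,0,-0.0071,-0.014,-0.042,255],[0,0,0,-0.0071,-0.014,-0.042,255],[0,0,0,0,0,0,255]]])

```text
clock: 14.35
tcp_pos: [0.5109, 0.2144, 0.2446]
orientation: [0.286, -0.202, 0.932, -0.1]
wrist_force: [-0.6, 0.2, -0.7]
finger_gap: 0.0112
grip_force: 59.1
```

```bash
python3 - <<'E'
from h import *
s=st(); c=cams.read_camera('wrist'); im=c['pixels']; cv2.imwrite('pics/w3.png',im[:,:,::-1])
Rt=con(-7,-.55); slot=np.array([.602,.205,.096]); v=slot-.16*Rt[:,2]
print(proj(c,slot,s))
for t in ['key_slot','orange_key_mid','console']:
    for q in spotter.landmark_of(t,'wrist')[:2]: print(t,np.round(q['uv'],1),q['conf'])
plan(v,Rt)
E
```

```text
{'clock': 14.35, 'tcp_pos': [0.5109, 0.2144, 0.2446], 'orientation': [0.2855, -0.2019, 0.9315, -0.0998], 'wrist_force': [-0.5561, 0.1639, -0.6861], 'finger_gap': 0.0112, 'grip_force': 59.0632, 'joint_pos': [0.4123, -0.1103, -0.5872, 0.5483, -0.2984, -0.0988]}
[328.24204899 172.23877938]
key_slot [327.4 170.3] 0.81
orange_key_mid [321.5 242. ] 0.88
console [347.6 124.5] 0.61
turn units [-0.0008  0.0014 -0.0011] deg 0.35 then shift units (new frame) [0.0434 0.027  0.0573] (old frame) [0.0437 0.027  0.0571] len 0.019
```

View pics/w3.png

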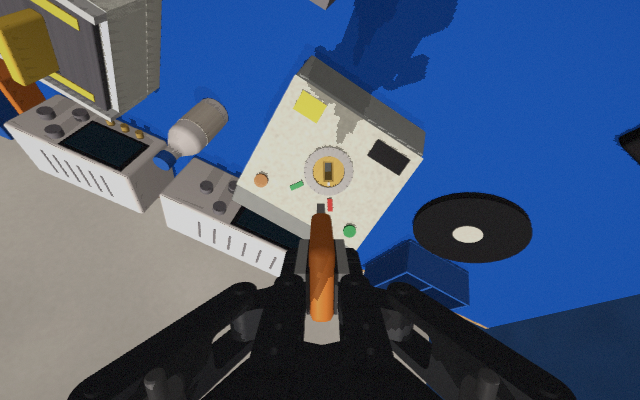

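Slot seen at (327.5,170.5) with its long side nearly upright, and the key held centred at column 321. A crop for the exact slot angle and blade tip.

```bash
python3 - <<'E'
import cv2
a=cv2.imread('pics/w3.png')[135:255,270:390]
cv2.imwrite('pics/w3c.png',cv2.resize(a,None,fx=5,fy=5,interpolation=cv2.INTER_NEAREST))
E
```

```text
(no output)
```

View pics/w3c.png

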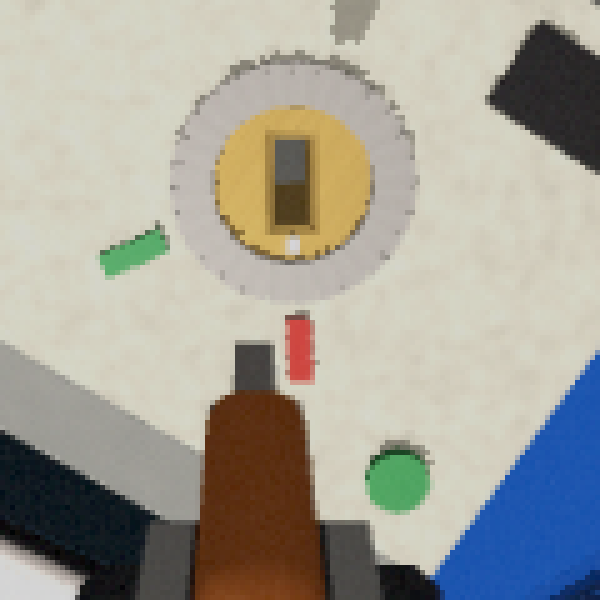

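```bash
python3 - <<'E'
from h import *
import json; C=json.load(open('cam.json')); top=C['top']; side=C['side']
a=(180+213/2.6,100+208/2.6);b=(130+312/2.6,110+252/2.6)
s=env.get_state(); c=cams.read_camera('wrist')
X,r=tri([ray(top,a),ray(side,b),ray(c,(328.2,171),s)]); print(X.round(4),np.round(r,4))
# slot axis direction on the panel plane, yaw check with panel edges
n=-con(-7,0)[:,2]
def pl(uv,off=0):
    p,d=ray(c,uv,s); return p+d*((X+off*n-p)@n)/(d@n)
up=pl((270+291/5,135+132/5)); dn=pl((270+293/5,135+245/5)); 
T=con(-7,0); d=dn-up; print('dot/slot line',np.linalg.norm(d),'phi', [np.degrees(np.arctan2(*(T.T@(sg*d))[[1,0]])) for sg in (1,-1)])
red=pl((270+300/5,135+350/5));gr=pl((270+134/5,135+252/5))
for q in(red,gr): e=T.T@(q-X); print(np.degrees(np.arctan2(e[1],e[0])),np.linalg.norm(e))
P=X-.076*con(-7,-.55)[:,2]; plan(P,con(-7,-.55))
E
```

```text
[0.602  0.2054 0.097 ] [0.0005 0.0013 0.0009]
dot/slot line 0.02682935963273497 phi [np.float64(147.17033563651344), np.float64(-32.829664363486565)]
145.40626295800632 0.042837909016554834
-147.6958706487793 0.04123084950094504
turn units [-0.0007  0.0014 -0.0009] deg 0.33 then shift units (new frame) [0.0411 0.0269 0.3896] (old frame) [0.0429 0.0276 0.3894] len 0.098
```

```bash
python3 - <<'E'
from h import *
Rt=con(-6.6,-.564); plan(np.array([.602,.2054,.097])-.074*Rt[:,2],Rt)
E
```

```text
turn units [-0.0018  0.0007 -0.0072] deg 1.34 then shift units (new frame) [0.0422 0.0253 0.3977] (old frame) [0.0437 0.0266 0.3974] len 0.1
```

>>> jog_arm(increments=[[[0,0,0,-0.0018,0.0007,-0.0072,255],[0.014,0.0085,0.13,0,0,0,255],[0.014,0.0085,0.13,0,0,0,255],[0.014,0.0085,0.1,0,0,0,255],[0,0,0.038,0,0,0,255],[0,0,0,0,0,0,255],[0,0,0,0,0,0,255]]])

```text
clock: 15.3
tcp_pos: [0.5599, 0.2105, 0.1581]
orientation: [0.284, -0.213, 0.929, -0.1]
wrist_force: [-0.1, -0.4, -0.8]
finger_gap: 0.0112
grip_force: 59.1
```

```bash
python3 - <<'E'
from h import *
s=st(); c=cams.read_camera('wrist'); im=c['pixels'][:,:,::-1]; cv2.imwrite('pics/w4.png',im)
a=im[150:270,260:380]; cv2.imwrite('pics/w4c.png',cv2.resize(a,None,fx=5,fy=5,interpolation=cv2.INTER_NEAREST))
Rt=con(-6.6,-.564); plan(np.array([.602,.2054,.097])-.074*Rt[:,2],Rt)
print(proj(c,[.602,.2054,.097],s))
E
```

```text
{'clock': 15.3, 'tcp_pos': [0.5599, 0.2105, 0.1581], 'orientation': [0.2839, -0.2131, 0.9295, -0.1003], 'wrist_force': [-0.0755, -0.4052, -0.8418], 'finger_gap': 0.0112, 'grip_force': 59.0642, 'joint_pos': [0.3565, 0.0492, -0.6704, 0.2925, -0.2635, -0.1703]}
turn units [-0.      0.0007  0.0005] deg 0.15 then shift units (new frame) [0.0034 0.0003 0.003 ] (old frame) [0.0034 0.0003 0.003 ] len 0.001
[322.20045468 208.31390319]
```

View pics/w4c.png

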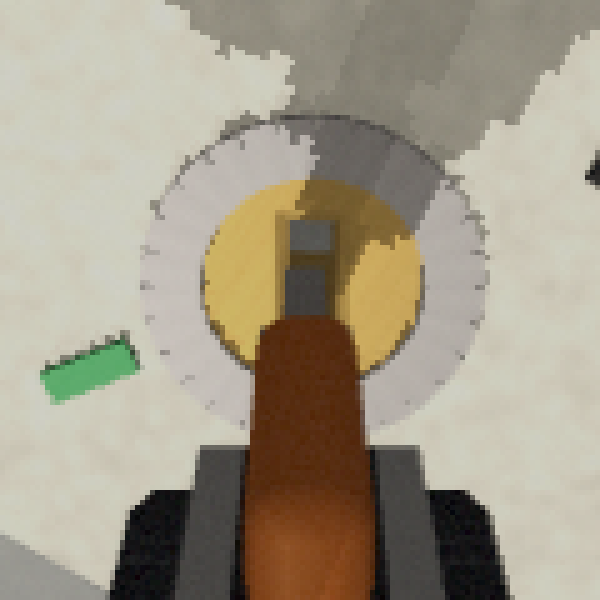

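The blade tip (crop 284–328, near edge at row 265) sits just below the slot's end (289–332, row 219). Going closer, with a small correction, to compare the two at the same depth.

>>> jog_arm(increments=[[[0.008,0.003,0.012,0,0,0,255],[0,0,0.02,0,0,0,255],[0,0,0,0,0,0,255],[0,0,0,0,0,0,255]]])

```text
clock: 15.75
tcp_pos: [0.5621, 0.2094, 0.1495]
orientation: [0.284, -0.213, 0.93, -0.1]
wrist_force: [-0.9, 0.1, -1.4]
finger_gap: 0.0109
grip_force: 59.1
```

```bash
python3 - <<'E'
from h import *
s=st(); c=cams.read_camera('wrist'); im=c['pixels'][:,:,::-1]; cv2.imwrite('pics/w5.png',im)
a=im[165:245,280:360]; cv2.imwrite('pics/w5c.png',cv2.resize(a,None,fx=7,fy=7,interpolation=cv2.INTER_NEAREST))
Rt=con(-6.6,-.564); plan(np.array([.602,.2054,.097])-.074*Rt[:,2],Rt)
E
```

```text
{'clock': 15.75, 'tcp_pos': [0.5621, 0.2094, 0.1495], 'orientation': [0.2836, -0.2132, 0.9296, -0.1003], 'wrist_force': [-0.8577, 0.1397, -1.4276], 'finger_gap': 0.0109, 'grip_force': 59.0639, 'joint_pos': [0.3525, 0.0628, -0.6805, 0.2686, -0.2613, -0.1737]}
turn units [0.     0.0001 0.0006] deg 0.11 then shift units (new frame) [-0.01   -0.0037 -0.0321] (old frame) [-0.01   -0.0037 -0.032 ] len 0.008
```

View pics/w5c.png

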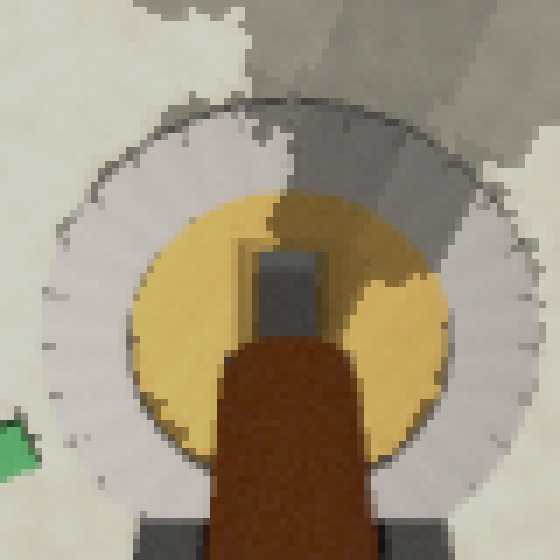

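Blade (columns 258–318) is centred in the slot (239–335), and the end gap fits being centred too. Inserting.

>>> jog_arm(increments=[[[0,0,0.016,0,0,0,255],[0,0,0.016,0,0,0,255],[0,0,0.016,0,0,0,255],[0,0,0,0,0,0,255]]])

```text
clock: 16.2
tcp_pos: [0.5696, 0.2087, 0.1393]
orientation: [0.284, -0.213, 0.93, -0.1]
wrist_force: [1.0, 0.6, -0.5]
finger_gap: 0.0111
grip_force: 59.1
```

>>> jog_arm(increments=[[[0,0,0.02,0,0,0,255],[0,0,0.02,0,0,0,255],[0,0,0.02,0,0,0,255],[0,0,0.02,0,0,0,255],[0,0,0.016,0,0,0,255],[0,0,0,0,0,0,255]]])

```text
clock: 16.8
tcp_pos: [0.5834, 0.2071, 0.1198]
orientation: [0.284, -0.213, 0.93, -0.1]
wrist_force: [2.0, 0.8, 0.7]
finger_gap: 0.0111
grip_force: 59.0
```

>>> jog_arm(increments=[[[0,0,0.012,0,0,0,255],[0,0,0.008,0,0,0,255],[0,0,0.008,0,0,0,255],[0,0,0,0,0,0,255]]])

```text
clock: 17.2
tcp_pos: [0.5865, 0.2068, 0.1154]
orientation: [0.284, -0.213, 0.929, -0.1]
wrist_force: [-8.3, 1.0, 12.3]
finger_gap: 0.0111
grip_force: 61.6
```

```bash
python3 - <<'E'
from h import *
s=st(); print(con(-6.6,0).T@(s['tcp_pos']-np.array([.602,.2054,.097])), con(-6.6,-.564).T@s['wrist_force'])
E
```

```text
{'clock': 17.2, 'tcp_pos': [0.5865, 0.2068, 0.1154], 'orientation': [0.2842, -0.2133, 0.9293, -0.1004], 'wrist_force': [-8.2619, 0.9876, 12.3028], 'finger_gap': 0.0111, 'grip_force': 61.5998, 'joint_pos': [0.3294, 0.1452, -0.6906, 0.1697, -0.2492, -0.1946]}
[ 0.00213177 -0.00035898 -0.02400599] [ -0.22026785  -0.10206919 -14.85040456]
```

>>> jog_arm(increments=[[[0,0.001,0,0,0,0.03,255],[0,0.001,0,0,0,0.04,255],[0,0.001,0,0,0,0.04,255],[0,0.001,0,0,0,0.04,255],[0,0.001,0,0,0,0.04,255],[0,0.001,0,0,0,0.04,255],[0,0.001,0,0,0,0.04,255],[0,0.001,0,0,0,0.04,255],[0,0.001,0,0,0,0.04,255],[0,0,0,0,0,0,255]]])

```text
clock: 18.2
tcp_pos: [0.587, 0.2074, 0.1158]
orientation: [0.296, 0.306, 0.903, 0.062]
wrist_force: [-8.4, -4.3, 13.0]
finger_gap: 0.0116
grip_force: 61.4
```

```bash
cat > ph.py <<'E'
from h import *
s=env.get_state(); T=con(-6.6,0); M=T.T@rot(s['orientation'])
print('phi',np.degrees(np.arctan2(M[1,0],M[0,0])),'off',T.T@(s['tcp_pos']-np.array([.602,.2054,.097])),'F',T.T@s['wrist_force'],'tq',T.T@s['ft_torque'],s['grip_force'],s['finger_gap'])
E
python3 ph.py
```

```text
phi 30.76489021603006 off [ 0.00161009  0.00022824 -0.02401867] F [ -0.97966975  -5.22360629 -15.12499517] tq [ 1.05210506  0.31341707 -0.01544978] 61.39849841594696 0.0116026594679466
```

>>> jog_arm(increments=[[[0,0,0,0,0,0.012,255],[0,0,0,0,0,0.012,255],[0,0,0,0,0,0.012,255],[0,0,0,0,0,0,255]]])

```text
clock: 18.6
tcp_pos: [0.587, 0.2073, 0.1157]
orientation: [0.292, 0.355, 0.885, 0.078]
wrist_force: [-7.8, -4.0, 14.6]
finger_gap: 0.0116
grip_force: 61.4
```

```bash
python3 ph.py
```

```text
phi 37.13214287027069 off [ 0.00163033  0.00020658 -0.0240113 ] F [ -2.36560864  -4.85930489 -16.12098933] tq [ 1.0823999   0.23706607 -0.0134015 ] 61.38244092464447 0.011628407172642203
```

>>> jog_arm(increments=[[[0,0,0,0,0,0.014,255],[0,0,0,0,0,0.014,255],[0,0,0,0,0,0,255]]])

```text
clock: 18.9
tcp_pos: [0.587, 0.2073, 0.1157]
orientation: [0.288, 0.394, 0.868, 0.091]
wrist_force: [-7.8, -4.7, 13.5]
finger_gap: 0.0111
grip_force: 61.4
```

```bash
python3 ph.py
```

```text
phi 42.177283276437535 off [ 0.00161321  0.00021123 -0.02401007] F [ -1.8937868   -5.5566931  -15.21098016] tq [ 1.18305722  0.28585597 -0.02085731] 61.40097141265869 0.011097899601310393
```

>>> jog_arm(increments=[[[0,0,0,0,0,0.014,255],[0,0,0,0,0,0.014,255],[0,0,0,0,0,0,255]]])

```text
clock: 19.2
tcp_pos: [0.587, 0.2072, 0.1158]
orientation: [0.284, 0.431, 0.85, 0.103]
wrist_force: [-8.8, -5.2, 12.9]
finger_gap: 0.0115
grip_force: 62.2
```

```bash
python3 ph.py
```

```text
phi 47.13176492424411 off [ 1.60492904e-03  6.74014746e-05 -2.40268654e-02] F [ -0.68365685  -6.17891626 -15.23021991] tq [ 1.32135402  0.09409758 -0.70304177] 62.16983199119568 0.011496904292362772
```

Torque of 0.7 N m shows the hard stop. Now relax slightly, let go and back out.

>>> jog_arm(increments=[[[-0.003,-0.003,-0.008,0,0,-0.006,255],[0,0,0,0,0,0,255]]])

```text
clock: 19.4
tcp_pos: [0.5865, 0.207, 0.116]
orientation: [0.284, 0.423, 0.855, 0.101]
wrist_force: [5.8, -1.3, -1.9]
finger_gap: 0.011
grip_force: 61.6
```

```bash
python3 ph.py
```

```text
phi 46.03743992598624 off [ 0.00188002 -0.00017945 -0.02456824] F [-3.74047634 -0.58586993  4.92793153] tq [ 0.19407879 -0.47753298 -0.42304137] 61.56698226928711 0.011015256706805525
```

>>> jog_arm(increments=[[[0,0,0,0,0,0,150],[0,0,0,0,0,0,120],[0,0,0,0,0,0,120],[0,0,0,0,0,0,120],[0,0,0,0,0,0,120],[0,0,-0.04,0,0,0,120],[0,0,-0.08,0,0,0,120],[0,0,-0.12,0,0,0,120],[0,0,-0.12,0,0,0,120],[0,0,-0.12,0,0,0,120],[0,0,0,0,0,0,120]]])

```text
clock: 20.5
tcp_pos: [0.5174, 0.2169, 0.219]
orientation: [0.285, 0.422, 0.854, 0.104]
wrist_force: [0.3, 0.8, -0.2]
finger_gap: 0.0454
grip_force: 0.0
```

```bash
python3 ph.py; python3 - <<'E'
from h import *
s=st(); c=cams.read_camera('wrist'); im=c['pixels'][:,:,::-1]; cv2.imwrite('pics/w6.png',im)
E
```

```text
phi 46.094702471353926 off [-2.79374276e-05  1.72556034e-03 -1.48915620e-01] F [-0.05572865  0.79932529  0.33409573] tq [-0.03661963  0.42071683 -0.05063765] 0.0 0.04537005976193035
{'clock': 20.5, 'tcp_pos': [0.5174, 0.2169, 0.219], 'orientation': [0.2852, 0.4223, 0.8541, 0.1044], 'wrist_force': [0.3276, 0.7668, -0.2417], 'finger_gap': 0.0454, 'grip_force': 0.0, 'joint_pos': [0.4071, -0.0813, -0.6312, 0.4678, -0.2892, 1.2429]}
```

View pics/w6.png

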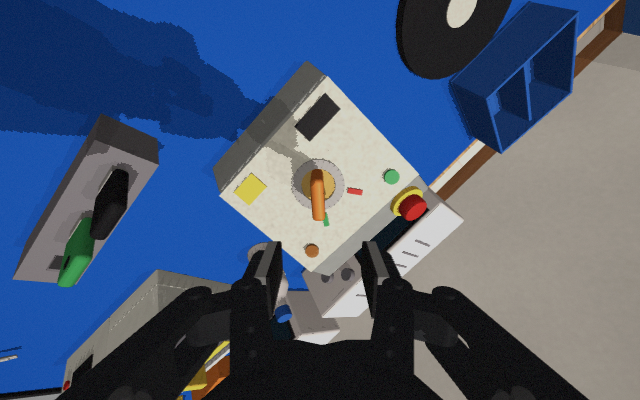

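The key stands in the switch, turned to the green mark (head from 318,170 to 318,220), and nothing else has moved. Because backing off tugged on the key a little, I'll press the head down with the closed fingertips to be sure it is home.

>>> jog_arm(increments=[[[-0.005,-0.005,0,0,0,0,255],[0,0,0,0,0,0,255],[0,0,0,0,0,0,255],[0,0,0,0,0,0,255],[0,0,0.08,0,0,0,255],[0,0,0.1,0,0,0,255],[0,0,0.08,0,0,0,255],[0,0,0.05,0,0,0,255],[0,0,0.024,0,0,0,255],[0,0,0,0,0,0,255]]])

```text
clock: 21.55
tcp_pos: [0.5647, 0.2081, 0.1448]
orientation: [0.283, 0.423, 0.855, 0.101]
wrist_force: [0.2, 0.4, -0.1]
finger_gap: -0.0002
grip_force: 0.0
```

```bash
python3 ph.py
```

```text
phi 46.061175725997806 off [ 0.00320833 -0.00159684 -0.06056406] F [-0.05737483  0.43553852  0.20221186] tq [-0.01625404  0.50644181  0.06318711] 0.0 -0.00022148622759521065
```

>>> jog_arm(increments=[[[0,0,0.006,0,0,0,255],[0,0,0.006,0,0,0,255],[0,0,0,0,0,0,255]]])

```text
clock: 21.85
tcp_pos: [0.5662, 0.2086, 0.1446]
orientation: [0.284, 0.423, 0.855, 0.102]
wrist_force: [-7.7, -0.7, 9.1]
finger_gap: 0.0002
grip_force: 5.6
```

```bash
python3 ph.py
```

```text
phi 46.03839290002263 off [ 0.00213836 -0.00094537 -0.05965069] F [  0.99951935  -1.5309305  -11.77508997] tq [ 0.26791857  0.7931013  -0.06066391] 5.619903965271078 0.00016412073470056438
```

Contact came at 59.7 mm with 12 N, so the key is fully home. Retreat and take a last look.

>>> jog_arm(increments=[[[0,0,-0.03,0,0,0,255],[0,0,-0.1,0,0,0,255],[0,0,-0.15,0,0,0,255],[0,0,-0.15,0,0,0,255],[0,0,0,0,0,0,255],[0,0,0,0,0,0,255]]])

```text
clock: 22.45
tcp_pos: [0.5051, 0.2159, 0.2329]
orientation: [0.284, 0.423, 0.855, 0.103]
wrist_force: [-0.9, -0.1, 0.2]
finger_gap: -0.0001
grip_force: 0.0
```

```bash
python3 - <<'E'
from h import *
s=st(); c=cams.read_camera('wrist'); im=c['pixels'][:,:,::-1]; cv2.imwrite('pics/w7.png',im)
u,v=proj(c,[.602,.2054,.097],s).astype(int); print(u,v)
a=im[v-50:v+50,u-60:u+60]; cv2.imwrite('pics/w7c.png',cv2.resize(a,None,fx=6,fy=6,interpolation=cv2.INTER_NEAREST))
E
```

```text
{'clock': 22.45, 'tcp_pos': [0.5051, 0.2159, 0.2329], 'orientation': [0.284, 0.4226, 0.8545, 0.103], 'wrist_force': [-0.9457, -0.0705, 0.1505], 'finger_gap': -0.0001, 'grip_force': 0.0, 'joint_pos': [0.417, -0.1123, -0.6188, 0.5176, -0.2945, 1.2523]}
322 180
```

View pics/w7c.png

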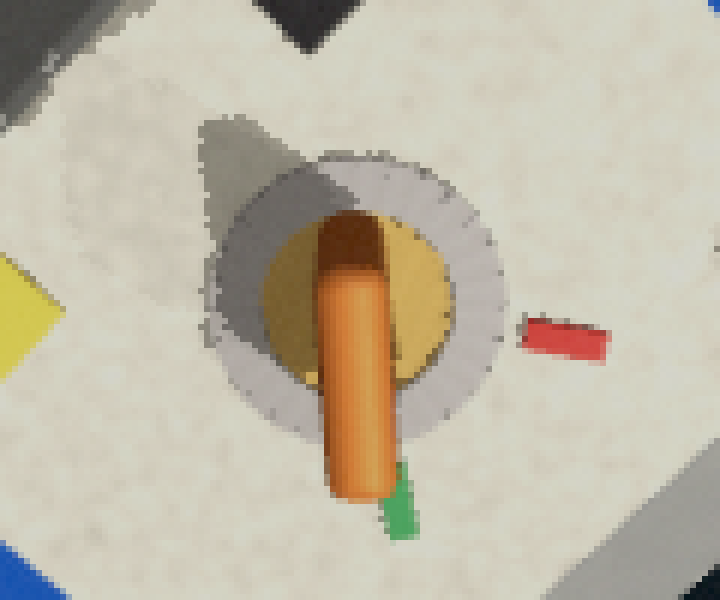

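The key is home, with its head beside the green mark (crop 400,510) and well away from the red one (565,340). Handing in.

```bash
python3 -c "
from h import *
print(ticket.hand_in())"
```

```text
the job is handed in; nothing more can be done
None
```

The shield is shut against its stop, and after that the orange key was pushed fully home, turned clockwise to its stop at the green mark and left in the switch; the job is handed in at about 22.5 s, with no verdict returned.

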